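Clear the bench drill's table into its chip drawer

TASK

Clear the waste from the bench drill: pull the chip drawer out to its stop, use the scraper block to wipe the two plugs and two offcuts off the drill table into it (don't touch the waste with the gripper or arm), then stand the scraper upright on the side table and push the drawer fully shut with the waste inside. Don't bump the drill's head, and leave the other things as they stand.

Things in the scene. Friction and masses are not known exactly. Their poses are not given: they have to be found in the camera images.
- bench_drill: Grey bench drill on a low box-shaped base (fixed; stands a little differently each time). Origin under the base, on the side table; +y points out of its front (away from the column; the drawer opens that way), z up. Base x +-100, y -156 to +105 mm; its top, z = 100 mm, is the drill table. Behind the table a narrow deck carries the 32 mm column (y = -127).
- drill_table (a point): Point on the drill table's top, 100 mm above bench_drill's origin, same axes. Clear area: x -85 to +85, y -105 to +105 mm, with a 10 mm high rim on both sides and at the back (y -105 to -111); open at the front. The waste starts at y -62 to +97 mm, so there is room for the scraper block between it and the back rim.
- table_lip (a point): Middle of the drill table's open front edge (105 mm ahead of drill_table along +y): waste pushed over it drops into the drawer if that is pulled out.
- drill_head: The drill's head on the column above the table; same frame as bench_drill. Casting and belt cover x +-44, y -175 to -20, z 405 to 545 mm; feed handle on the -x side to x = -70, y -135 to -15, z 385 to 505 mm. A vertical gripper behind the rear waste would strike it: lean the wrist 35 to 45 degrees towards the front (+y).
- hole_saw_tip (a point): Lowest point of the thin pilot drill, at bench_drill's (0, -50, 322) mm, 222 mm above the drill table. The hole saw round it is 60 mm wide with its teeth at z = 328 mm; chuck and quill (38 mm wide) above it up to the head at z = 405 mm.
- chip_drawer (a joint): Drawer under the drill table, in m: 0 = shut, 0.095 = out against its stop; it slides towards the drill's +y with about 2 N of friction and starts 0 to 30 mm open. Front panel 198 mm wide, 9 to 83 mm high; its outer face is at the drill's y = 114 mm when shut.
- drawer_floor (a point): Middle of the drawer's inner floor, moving with the drawer; axes as bench_drill. When shut it is at the drill's (0, 6.5, 14) mm. Inside 178 mm (x) by 195 mm (y), side walls 48 mm above the floor; the drill table's underside is 71 mm above the floor.
- drawer_pull (a point): Middle of the gripping part of the drawer's black pull, a tab 14 mm thick (x) at heights z = 44 to 72 mm, sticking out of the panel along +y to 19 mm beyond this point; when shut this point is at the drill's (0, 142, 60) mm. Grip across its thickness from above.
- scraper: Scraper block standing on its sole on the side table, in front of the drill: wooden block with a steel sole, 90 mm (x) by 26 mm (y) by 34 mm high, 0.18 to 0.29 kg, with a raked wooden handle on top. Origin at the middle of the sole, z up, x along the block. Sweep with the long +y side leading, pulling towards +y.
- scraper_grip (a point): Point on the axis of the scraper's handle, at (0, 34.6, 74) mm in the scraper's frame. The handle is 24 mm thick (x), 28 mm wide; it leans 40 degrees from vertical towards the scraper's +y, from its foot at (0, -4, 28) mm, 60 mm down the axis from this point, to its end at (0, 59, 103) mm. Grip across the 24 mm thickness.
- plug_a: Waste: round wooden hole-saw plug, 52 mm across, 14 mm thick, about 30 g, lying on the drill table. Origin in the middle of its underside.
- plug_b: Waste: a second plug like plug_a.
- offcut_a: Waste: wooden offcut 64 x 24 x 12 mm with a narrower end (x), about 30 g, lying on the drill table. Origin in the middle of its underside.
- offcut_b: Waste: a second offcut like offcut_a.
- oil_bottle: Leave alone: white bottle with black cap, 32 mm wide, 83 mm tall, standing on the deck behind the drill table's back rim. Origin under it.
- wax_tin: Leave alone: flat round tin, 44 mm across, 18 mm tall, on the same deck. Origin under it.
- tape_measure: Leave alone: tape measure 28 x 58 x 52 mm standing on the side table in front of the drill, near the right edge. Origin under it.
- thread_spool: Leave alone: thread spool 29 mm wide, 46 mm tall, at the left edge of the side table. Origin under it.

How it is judged (in metres and radians):
On the way, in this order (a step that is already met when the one before it is completed fails the run):
1. the chip drawer has been pulled out to its stop (value of joint chip_drawer above 0.088 m), for 0.1 s.
2. all four pieces of waste have been wiped into the drawer (x of plug_a in the frame of drawer_floor between -0.089 and 0.089 m and y of plug_a in the frame of drawer_floor between -0.098 and 0.098 m and z of plug_a in the frame of drawer_floor between -0.006 and 0.055 m and x of plug_b in the frame of drawer_floor between -0.089 and 0.089 m and y of plug_b in the frame of drawer_floor between -0.098 and 0.098 m and z of plug_b in the frame of drawer_floor between -0.006 and 0.055 m and x of offcut_a in the frame of drawer_floor between -0.089 and 0.089 m and y of offcut_a in the frame of drawer_floor between -0.098 and 0.098 m and z of offcut_a in the frame of drawer_floor between -0.006 and 0.055 m and x of offcut_b in the frame of drawer_floor between -0.089 and 0.089 m and y of offcut_b in the frame of drawer_floor between -0.098 and 0.098 m and z of offcut_b in the frame of drawer_floor between -0.006 and 0.055 m), for 0.2 s.
At the end, for the whole second after the job is handed in: The drawer is shut to within 6 mm with both plugs and both offcuts inside it; the scraper stands upright (within 9 degrees) on the side table, released and at rest (all of step 2 and value of joint chip_drawer below 0.006 m and angle between scraper's own z axis and vertical below 0.15 rad and height (world z) of scraper between -0.01 and 0.01 m and linear speed of scraper below 0.02 m/s); the robot touches nothing.
It fails at once if the gripper or arm touches a piece of waste (more than 0.5 N) (contact force between any of the fingers, the arm and plug_a above 0.5 N or contact force between any of the fingers, the arm and plug_b above 0.5 N or contact force between any of the fingers, the arm and offcut_a above 0.5 N or contact force between any of the fingers, the arm and offcut_b above 0.5 N).
It fails at once if anything bumps the drill's head, chuck or hole saw (more than 2 N) (contact force between drill_head and anything else above 2 N).
It fails at once if one of the other things is shifted by more than 25 mm or tipped over (distance of any of oil_bottle, wax_tin, tape_measure, thread_spool from where it was at the start of the episode above 0.025 m or angle between any of oil_bottle, wax_tin, tape_measure, thread_spool's own z axis and vertical above 0.5 rad).
It also fails if it takes over 72 s, if anything falls off the work surface, if the arm or the gripper's body presses on something with over 40 N, if the wrist force passes 120 N, or if a joint passes its speed limit or range.

ROBOT

A 6-joint arm with a two-finger parallel gripper is mounted at the origin on a cart in front of the work surface, level with it; the furniture and walls round the work are solid. World frame = base frame: x ahead of the robot, y to its left, z up, the work surface at z = 0. Lengths are in mm, angles in rad, forces in N, time in s.
With the tool pointing down it reaches from about 350 to 775 mm from the base axis. Payload 7.3 kg.
Tool frame: the origin (TCP) lies on the mounting face of the last link; the fingertips stand 178 mm ahead of it and the grasp point (between the pads) lies 159 mm ahead of it; z points along the fingers, y is the line along which they close (so a half turn about z gives the same grasp; the last joint's range is limited). The gripper opens to 92 mm and grips with 3 to 60 N. Pads are 19 mm wide; open, the fingers measure 130 mm over their backs; the gripper's body (75 mm by 190 mm) begins 47 mm behind the grasp point.
Start: joints at [-1.311, 0.342, 1.524, -0, 1.275, -0.146], TCP at [207.265, -482.358, 404.741] pointing down, gripper open.
Joint ranges: [-2.53, 2.53], [-0.77, 2.02], [0.04, 2.7], [-1, 4.14], [0.28, 2.66], [-3.11, 3.11]. Speed limits (rad/s): [2.57, 2.57, 3.14, 3.14, 3.14, 3.14].

INTERFACE

Orientations are given as [roll, pitch, yaw] about the fixed x, y, z axes, in that order (R = Rz(yaw) Ry(pitch) Rx(roll)).
In Python, from plant import bot gives the robot as it stands.
- The arm moves only by the shell command python3 shift.py 'ROWS'. ROWS is a JSON list of rows, 1 to 5 of them, each of 5 numbers: the finger opening in mm, then dx, dy, dz in mm, then a turn about the tool's z in rad; each row is the pose to reach, as a shift and turn from the pose commanded when the command began, along the tool's axes at that moment; what a row does not reach only later rows make up. A row lasts 1/8 s, in which the tool goes at most 62.5 mm and 0.188 rad, less where a joint would pass 70% of its speed; a pose out of reach is approached as far as the arm can. The fingers move at their own pace and stop on an object; the grip force is fixed at half the most. Time passes only in rows, so rows that do not move let the fingers close. It prints the time, the measured TCP pose, the force, the opening and the grip force at its end.
- bot.get_obs(): the state, without advancing time (a new reading comes with each control period).
- bot.capture(name): name is "scene" or "top" or "wrist"; returns a dict with "color" (480x640x3 uint8, red, green, blue), "K" (3x3 intrinsics, pixels), "k1" (the pictures are not rectified: a ray, as slopes to the right and down, at radius r is drawn at 1 + k1 r^2 times it, then the intrinsics apply), "R" (3x3) and "t" (3): a world point X has camera coordinates R X + t. Camera axes: x right, y down, z forward; pixel columns grow to the right and rows downward; lengths in mm; the calibration is good to about 2 mm. A picture is of the moment at which its call begins. There is no depth.
- bot.close_job(): hands the job in; it is judged then, once.
The state is a dict: "time": time; "joint_positions": joint angles; "dq": joint speeds; "tau": joint torques, N m; "tool_pos": TCP position; "tcp_rot": TCP orientation; "contact_force": force on the tool from outside, world axes, zero at the start; "moment": the same for the moment, N m; "grip_width": finger opening in mm; "finger_force": force on a finger pad.
Only numpy, scipy, OpenCV 4.12 (cv2) and the standard library are available. Lean on these libraries where they do the work, as an engineer would, in place of code of your own. Each camera call takes 0.05 s, during which the arm holds its last target. There are 200 camera calls.

## Working session

There is one attempt and no reset: what is moved stays moved. The work goes in short steps, Python scripts to look and compute and a shell command to move; the robot and the scene stay as the last step left them, time stands still between calls to the robot, and variables do not carry over. Pictures are saved under pics/ and viewed, at most 10 in all, crops included, and the job is handed in when it is done.

```bash
ls; mkdir -p pics; python3 - <<'E'
from plant import bot
import cv2
for n in("scene","top"):
    c=bot.capture(n); cv2.imwrite(f"pics/{n}0.png",c["color"][:,:,::-1]); print(n,c["K"],c["k1"],c["R"],c["t"])
o=bot.get_obs();print(o)
E
```

```text
pics
plant.py
shift.py
scene [[558.0986229    0.         324.33493476]
 [  0.         558.0986229  238.67952067]
 [  0.           0.           1.        ]] 0.040161768762244573 [[ 0.81571809  0.57844416 -0.00252208]
 [ 0.38043703 -0.53976397 -0.75094775]
 [-0.43574267  0.61160217 -0.6603568 ]] [-460.2701879   -31.75935288 1442.68265273]
top [[458.4632808    0.         318.39899267]
 [  0.         458.4632808  233.77057001]
 [  0.           0.           1.        ]] -0.03753659058693097 [[ 7.04289104e-03 -9.99975028e-01 -5.84759358e-04]
 [-9.92465174e-01 -6.91846232e-03 -1.22331574e-01]
 [ 1.22324474e-01  1.44192125e-03 -9.92489115e-01]] [  12.10650693  606.43287183 1143.80766768]
{'time': 0.1, 'joint_positions': array([-1.31101794e+00,  3.42630014e-01,  1.52492522e+00, -1.84105074e-05,
        1.27539753e+00, -1.46015297e-01]), 'dq': array([-0.00076944, -0.00251775, -0.00235201,  0.00073799,  0.00158079,
        0.00077276]), 'tau': array([ 1.67296141e-03, -4.32003450e+01, -2.44693959e+01,  7.19766947e-02,
        5.26759762e-02, -5.37706319e-05]), 'tool_pos': array([ 207.22100218, -482.23736629,  404.12494969]), 'tcp_rot': array([-3.14024446e+00, -1.80472694e-04,  4.05798936e-01]), 'contact_force': array([ 0.03710449, -0.8338695 ,  0.08298684]), 'moment': array([ 0.00837374, -0.05283407,  0.02102413]), 'finger_force': 0.0, 'grip_width': 91.92384150084992}
```
View pics/scene0.png

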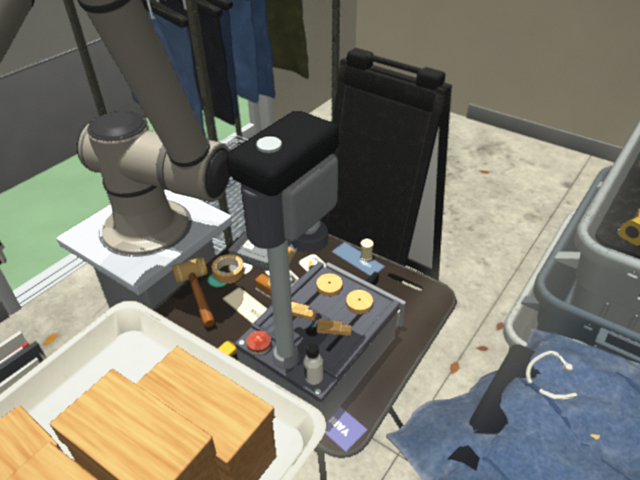

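View pics/top0.png

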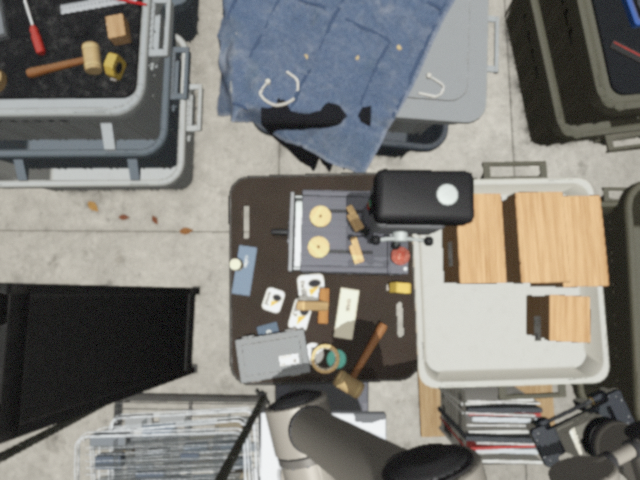

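```bash
python3 - <<'E'
import cv2
a=cv2.imread("pics/top0.png")[170:350,220:460]; cv2.imwrite("pics/topc.png",cv2.resize(a,None,fx=3.3,fy=3.3,interpolation=cv2.INTER_CUBIC))
a=cv2.imread("pics/scene0.png")[230:410,220:460]; cv2.imwrite("pics/scenec.png",cv2.resize(a,None,fx=3.3,fy=3.3,interpolation=cv2.INTER_CUBIC))
E
```

View pics/topc.png

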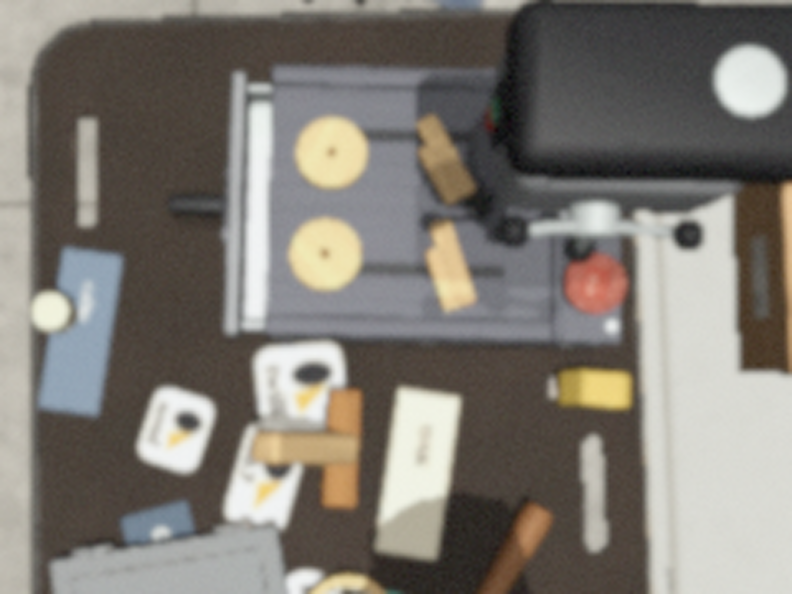

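View pics/scenec.png

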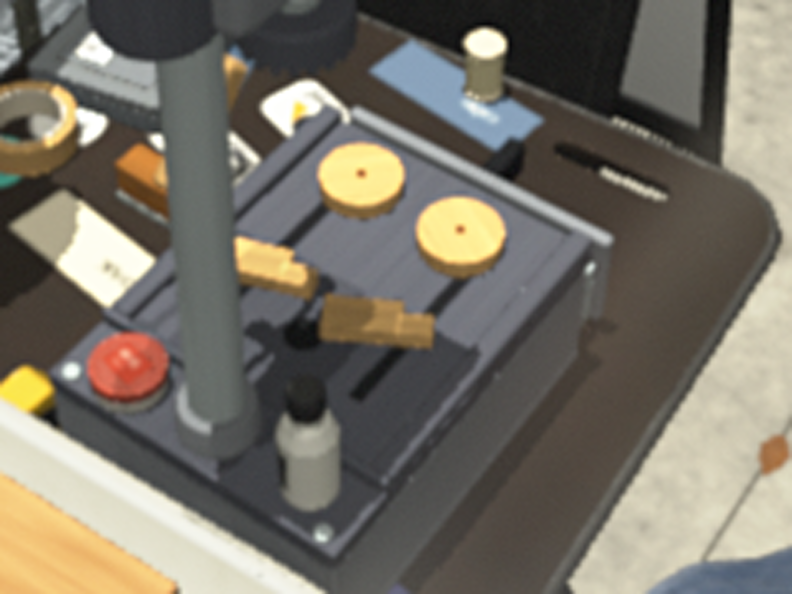

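```bash
cat > h.py <<'E'
import numpy as np,cv2
from plant import bot
from scipy.spatial.transform import Rotation as Ro
def ray(c,uv):
    p=cv2.undistortPoints(np.array([[uv]],float),c["K"],np.array([c["k1"],0,0,0.]))[0,0]
    R=np.array(c["R"]);t=np.array(c["t"]);return -R.T@t,R.T@np.array([p[0],p[1],1])
def onz(c,uv,z):
    o,d=ray(c,uv);return o+d*(z-o[2])/d[2]
def proj(c,X):
    X=np.atleast_2d(np.array(X,float));R=np.array(c["R"])
    return cv2.projectPoints(X.reshape(-1,1,3),cv2.Rodrigues(R)[0],np.array(c["t"],float),c["K"],np.array([c["k1"],0,0,0.]))[0][:,0]
E
python3 - <<'E'
from h import *
c=bot.capture("top");f=lambda u,v,z:onz(c,(220+u/3.3,170+v/3.3),z).round(1)
print("cam",ray(c,(0,0))[0])
for n,u,v,z in [("FR",272,66,110),("FL",266,338,110),("BL base",620,345,100),("panel",238,72,83),("panel",228,333,83),("pull tip",170,204,72),("pull root",222,205,72),
 ("plug",331,153,14+100),("plug",325,254,114),("offu t",425,116,112),("offu b",458,200,112),("offl t",440,224,112),("offl b",460,308,112),
 ("sc",330,390,34),("sc",361,390,34),("sc",322,507,34),("sc",357,508,34),("handle end",252,445,103),("spool",50,311,46),("tin",597,284,118),
]: print(n,f(u,v,z))
c=bot.capture("scene");f=lambda u,v,z:onz(c,(220+u/3.3,230+v/3.3),z).round(1)
print("cam",ray(c,(0,0))[0])
for n,u,v,z in [("FR",590,237,110),("FL",333,113,110),("panel",608,237,83),("panel",355,110,83),("pull tip",512,145,72),("backright",333,550,100),("backleft",60,372,100)
]: print(n,f(u,v,z))
E
```

```text
cam [ 461.86256959   14.65250699 1209.40962748]
FR [705.   56.1 110. ]
FL [503.9  58.2 110. ]
BL base [ 500.9 -200.6  100. ]
panel [706.1  82.9  83. ]
panel [508.4  87.5  83. ]
pull tip [606.2 133.6  72. ]
pull root [605.7  94.2  72. ]
plug [639.3  11.9 114. ]
plug [565.   15.8 114. ]
offu t [667.7 -57.1 112. ]
offu b [605.5 -81.2 112. ]
offl t [587.7 -68.  112. ]
offl b [526.5 -82.4 112. ]
sc [467.1  11.3  34. ]
sc [467.3 -12.6  34. ]
sc [378.   16.8  34. ]
sc [377.5 -10.   34. ]
handle end [426.8  67.7 103. ]
spool [525.8 227.2  46. ]
tin [ 544.1 -181.1  118. ]
cam [1016.17154001 -633.24979763  927.67485357]
FR [704.6  55.2 110. ]
FL [517.9  53.3 110. ]
panel [703.3  84.3  83. ]
panel [511.7  86.7  83. ]
pull tip [608.3 128.3  72. ]
backright [ 699.8 -200.8  100. ]
backleft [ 508.4 -196.3  100. ]
```

The top view (crop is 3.3×, offset (220,170)) shows these pixel positions:
- **Table:** front edge at crop u≈270.
- **Pull:** tip at (170,204). The drawer is about 18 mm open.
- **Plugs:** at (331,153) and (325,254).
- **Offcuts:** at (447,160) and (452,266).
- **Scraper:** block at (342,450), with the handle pointing left.

`shift.py` can't command a tilt. I'll check how the arm behaves at the edge of its reach, in free space above the start pose.

```bash
python3 shift.py '[[92,0,0,-60,0],[92,0,0,-120,0],[92,0,0,-180,0],[92,0,0,-240,0],[92,0,0,-300,0]]'; python3 shift.py '[[92,-40,-18,-60,0],[92,-80,-36,-120,0],[92,-120,-54,-180,0],[92,-160,-72,-240,0],[92,-180,-79,-300,0]]'; python3 -c "
from plant import bot;o=bot.get_obs();print(o['joint_positions'],o['tcp_rot'],o['tool_pos'])"
```

```text
time: 0.82
tool_pos: [207.1, -481.7, 706.7]
tcp_rot: [3.141, 0.0, 0.406]
contact_force: [-0.2, -2.0, 0.9]
grip_width: 92.0
finger_force: 0.0
time: 1.45
tool_pos: [36.1, -424.8, 865.3]
tcp_rot: [3.116, 0.01, 0.404]
contact_force: [0.2, 1.1, 0.8]
grip_width: 92.2
finger_force: 0.0
[-1.66751502  0.41994216  0.036703    0.00788915  2.65720153 -0.49398402] [3.11550252 0.0100969  0.40416615] [  36.05627277 -424.84952766  865.29266337]
```

```bash
python3 shift.py '[[92,0,0,0,0],[92,0,0,0,0]]'; python3 shift.py '[[92,16,-37,-40,0],[92,32,-74,-80,0],[92,48,-110,-120,0],[92,64,-148,-160,0],[92,80,-185,-200,0]]'; python3 -c "
from plant import bot;o=bot.get_obs();print(o['joint_positions'],o['tcp_rot'],o['tool_pos'])"
```

```text
time: 1.7
tool_pos: [37.7, -426.0, 864.4]
tcp_rot: [3.117, 0.009, 0.406]
contact_force: [0.5, 0.3, 0.2]
grip_width: 92.1
finger_force: 0.0
time: 2.33
tool_pos: [61.6, -342.3, 910.8]
tcp_rot: [3.013, 0.073, 0.401]
contact_force: [0.3, -0.1, -0.4]
grip_width: 91.9
finger_force: 0.0
[-1.60961946  0.29989219  0.03746753 -0.02335878  2.65679145 -0.46587816] [3.01304744 0.0729999  0.40088335] [  61.63670483 -342.2778933   910.76351524]
```

```bash
for i in 1; do python3 shift.py '[[92,20,-46,-50,0],[92,40,-92,-100,0],[92,60,-138,-150,0],[92,80,-184,-200,0],[92,100,-230,-250,0]]'; python3 shift.py '[[92,20,-46,-50,0],[92,40,-92,-100,0],[92,60,-138,-150,0],[92,80,-184,-200,0],[92,100,-230,-250,0]]'; done | grep -E "pos|rot"; python3 -c "
from plant import bot;o=bot.get_obs();print(o['joint_positions'],o['tcp_rot'],o['tool_pos'])"
```

```text
tool_pos: [113.6, -237.6, 946.2]
tcp_rot: [2.904, 0.132, 0.389]
tool_pos: [166.9, -61.8, 967.2]
tcp_rot: [2.771, 0.168, 0.378]
[-0.50976745  0.10185049  0.03755409 -0.84711082  2.65678509 -0.17050161] [2.7711559  0.1679016  0.37846806] [166.90055164 -61.8249359  967.18990356]
```

```bash
cat >> h.py <<'E'
def st(*wd):
    o=bot.get_obs();R=Ro.from_euler("xyz",o["tcp_rot"]).as_matrix()
    z=R[:,2];print("pos",o["tool_pos"].round(1),"zaxis",z.round(3),"yaxis",R[:,1].round(3),"tilt",round(float(np.degrees(np.arccos(-z[2]))),1),"q",o["joint_positions"].round(2),"t",round(o["time"],2),"w",round(float(o["grip_width"]),1),"F",o["contact_force"].round(1))
    print("grasp",(o["tool_pos"]+159*z).round(1))
    for w in wd: print(w,"->",(R.T@np.array(w,float)).round(1))
E
python3 -c "
from h import *
st([0,-300,0],[-100,0,0],[0,0,100])"
```

```text
pos [166.9 -61.8 967.2] zaxis [-0.011 -0.394 -0.919] yaxis [ 0.401 -0.844  0.357] tilt 23.2 q [-0.51  0.1   0.04 -0.85  2.66 -0.17] t 3.58 w 91.9 F [ 0.4 -0.3  0.1]
grasp [ 165.2 -124.5  821.1]
[0, -300, 0] -> [-109.3  253.2  118.2]
[-100, 0, 0] -> [-91.6 -40.1   1.1]
[0, 0, 100] -> [-16.7  35.7 -91.9]
```

```bash
python3 -c "
from h import *
st([-90,-190,-60])"
python3 shift.py '[[92,-28,22,20,0],[92,-57,45,40,0],[92,-85,67,60,0],[92,-113,90,85,0],[92,-142,102,128,0]]' >/dev/null;  python3 shift.py '[[92,0,0,0,0]]' >/dev/null; python3 -c "
from h import *
st([0,200,0],[0,0,100],[100,0,0])"
```

```text
pos [166.9 -61.8 967.2] zaxis [-0.011 -0.394 -0.919] yaxis [ 0.401 -0.844  0.357] tilt 23.2 q [-0.51  0.1   0.04 -0.85  2.66 -0.17] t 3.58 w 91.9 F [ 0.4 -0.3  0.1]
grasp [ 165.2 -124.5  821.1]
[-90, -190, -60] -> [-141.6  102.9  131. ]
pos [  74.5 -256.6  905.2] zaxis [-0.014 -0.38  -0.925] yaxis [ 0.395 -0.852  0.344] tilt 22.4 q [-1.57 -0.05  0.57 -0.02  2.23 -0.42] t 4.33 w 92.0 F [-0.6 -0.4  0. ]
grasp [  72.3 -317.1  758.2]
[0, 200, 0] -> [  72.2 -170.3  -76. ]
[0, 0, 100] -> [-16.2  34.4 -92.5]
[100, 0, 0] -> [91.8 39.5 -1.4]
```

```bash
python3 shift.py '[[92,8,-20,-52,0],[92,16,-40,-104,0],[92,24,-60,-156,0],[92,32,-80,-208,0],[92,40,-101,-261,0]]' >/dev/null; python3 -c "
from h import *
st([0,200,200])"
```

```text
pos [ 91.5 -77.7 981.1] zaxis [-0.02  -0.439 -0.898] yaxis [ 0.4   -0.827  0.395] tilt 26.0 q [-1.1  -0.    0.04 -0.49  2.66 -0.42] t 4.95 w 91.7 F [ 0.1 -0.2 -0.3]
grasp [  88.3 -147.4  838.2]
[0, 200, 200] -> [  31.9  -86.4 -267.4]
```

```bash
python3 shift.py '[[92,8,-20,-52,0],[92,16,-40,-104,0],[92,24,-60,-156,0],[92,32,-80,-208,0],[92,40,-101,-261,0]]' >/dev/null; python3 -c "
from h import *
st([0,200,0],[0,0,200],[100,0,0])"
```

```text
pos [ 59.4 -13.5 984.9] zaxis [ 0.    -0.47  -0.883] yaxis [ 0.4   -0.809  0.43 ] tilt 28.0 q [-0.59 -0.04  0.04 -1.    2.66 -0.43] t 5.58 w 92.0 F [-0.4  0.4 -0.3]
grasp [ 59.4 -88.2 844.5]
[0, 200, 0] -> [  70.7 -161.8  -93.9]
[0, 0, 200] -> [ -37.6   86.1 -176.6]
[100, 0, 0] -> [91.6 40.   0. ]
```

```bash
python3 shift.py '[[92,-11,34,37,0],[92,-22,68,74,0],[92,-34,102,111,0],[92,-45,135,148,0],[92,-56,168,185,0]]' >/dev/null;python3 shift.py '[[92,0,0,0,0]]' >/dev/null; python3 -c "
from h import *
st([0,200,200],[100,0,0])"
```

```text
pos [  73.  -150.9  941.9] zaxis [-0.005 -0.46  -0.888] yaxis [ 0.393 -0.817  0.421] tilt 27.4 q [-1.6  -0.16  0.49  0.01  2.33 -0.42] t 6.33 w 91.9 F [-0.5  0.5 -0.1]
grasp [  72.2 -224.   800.7]
[0, 200, 200] -> [  32.5  -79.3 -269.6]
[100, 0, 0] -> [91.9 39.3 -0.5]
```

```bash
python3 shift.py '[[92,6,-16,-54,0],[92,13,-32,-108,0],[92,20,-48,-162,0],[92,26,-64,-216,0],[92,32,-79,-270,0]]' >/dev/null; python3 -c "
from h import *
st([0,200,200])"; python3 shift.py '[[92,6,-16,-54,0],[92,13,-32,-108,0],[92,20,-48,-162,0],[92,26,-64,-216,0],[92,32,-79,-270,0]]' >/dev/null; python3 -c "
from h import *
st([0,200,0],[0,0,200],[100,0,0])"
```

```text
pos [ 61.  -18.9 985.8] zaxis [ 0.008 -0.478 -0.878] yaxis [ 0.397 -0.804  0.442] tilt 28.6 q [-0.78 -0.06  0.04 -0.81  2.66 -0.43] t 6.95 w 92.0 F [0.5 0.6 0.8]
grasp [ 62.2 -94.9 846.2]
[0, 200, 200] -> [  33.6  -72.5 -271.3]
pos [ 10.8  19.1 987.1] zaxis [ 0.014 -0.511 -0.859] yaxis [ 0.395 -0.787  0.475] tilt 30.8 q [-0.67 -0.12  0.04 -1.    2.66 -0.53] t 7.58 w 91.6 F [-1.  -0.8 -0.2]
grasp [ 13.  -62.2 850.4]
[0, 200, 0] -> [  69.2 -157.4 -102.2]
[0, 0, 200] -> [ -38.1   94.9 -171.9]
[100, 0, 0] -> [91.9 39.5  1.4]
```

```bash
for i in 1; do python3 shift.py '[[92,6,-14,-54,0],[92,13,-28,-108,0],[92,20,-42,-162,0],[92,26,-56,-216,0],[92,32,-70,-270,0]]' >/dev/null; python3 -c "
from h import *
st([0,200,200])"; python3 shift.py '[[92,6,-14,-54,0],[92,13,-28,-108,0],[92,20,-42,-162,0],[92,26,-56,-216,0],[92,32,-70,-270,0]]' >/dev/null; python3 -c "
from h import *
st([0,200,200],[0,0,200],[100,0,0])"; done
```

```text
pos [-30.4  59.1 984.5] zaxis [ 0.015 -0.556 -0.831] yaxis [ 0.4   -0.758  0.515] tilt 33.8 q [-0.76 -0.2   0.04 -1.    2.66 -0.64] t 8.2 w 92.1 F [ 0.2 -1.1 -0.1]
grasp [-27.9 -29.4 852.4]
[0, 200, 200] -> [  25.9  -48.7 -277.4]
pos [-63.7 108.  977. ] zaxis [ 0.001 -0.604 -0.797] yaxis [ 0.4   -0.73   0.554] tilt 37.2 q [-0.86 -0.28  0.04 -1.    2.66 -0.75] t 8.82 w 91.6 F [-0.   0.6  0.8]
grasp [-63.5  12.  850.3]
[0, 200, 200] -> [  15.8  -35.2 -280.2]
[0, 0, 200] -> [ -48.2  110.8 -159.4]
[100, 0, 0] -> [91.6 40.   0.1]
```

```bash
python3 -c "
from h import *
st([264,92,-150])"
```

```text
pos [-63.7 108.  977. ] zaxis [ 0.001 -0.604 -0.797] yaxis [ 0.4   -0.73   0.554] tilt 37.2 q [-0.86 -0.28  0.04 -1.    2.66 -0.75] t 8.82 w 91.6 F [-0.   0.6  0.8]
grasp [-63.5  12.  850.3]
[264, 92, -150] -> [307.5 -44.6  64.3]
```

```bash
python3 shift.py '[[92,60,-9,13,-0.18],[92,120,-18,26,-0.36],[92,180,-27,39,-0.54],[92,240,-36,52,-0.72],[92,307,-45,64,-0.9]]' >/dev/null; python3 shift.py '[[92,0,0,0,0],[92,0,0,0,0]]' >/dev/null; python3 -c "
from h import *
st([605-200,215-200,420-827])"
```

```text
pos [142.4 180.4 859.3] zaxis [-0.    -0.605 -0.796] yaxis [ 0.927 -0.299  0.226] tilt 37.2 q [-1.81 -0.75  0.78  0.23  2.47 -1.2 ] t 9.7 w 91.6 F [-0.1 -0.  -0.5]
grasp [142.3  84.2 732.7]
[405, 15, -407] -> [391.2 278.8 314.8]
```

```bash
python3 shift.py '[[92,-36,12,38,-0.06],[92,-73,24,77,-0.12],[92,-110,36,115,-0.18],[92,-146,48,154,-0.24],[92,-183,60,192,-0.26]]' >/dev/null; python3 -c "
from h import *
st([0,-150,-30],[200,0,-150])"
```

```text
pos [130.2 -74.4 824. ] zaxis [ 0.008 -0.6   -0.8  ] yaxis [ 0.992 -0.095  0.081] tilt 36.9 q [-2.44 -0.68  1.14  0.58  2.14 -1.86] t 10.32 w 92.0 F [ 0.5  0.6 -0.3]
grasp [ 131.5 -169.8  696.7]
[0, -150, -30] -> [-101.4   11.8  114. ]
[200, 0, -150] -> [114.  186.2 121.7]
```

```bash
python3 shift.py '[[92,-41,-5,30,0],[92,-82,-10,60,0],[92,-123,-15,90,0],[92,-164,-21,120,0],[92,-205,-26,150,0]]' >/dev/null; python3 -c "
from h import *
st([200,-50,-200],[100,0,0],[0,100,0],[0,0,100])"
```

```text
pos [  44.5 -166.1  822.6] zaxis [ 0.024 -0.588 -0.808] yaxis [ 0.987 -0.115  0.113] tilt 36.1 q [-2.07 -0.46  1.16  0.32  1.87 -1.73] t 10.95 w 92.1 F [-2.3  0.8  0.3]
grasp [  48.3 -259.7  694.1]
[200, -50, -200] -> [107.5 180.5 195.8]
[100, 0, 0] -> [16.  98.7  2.4]
[0, 100, 0] -> [ 80.  -11.5 -58.8]
[0, 0, 100] -> [-57.8  11.3 -80.8]
```

```bash
python3 shift.py '[[92,-25,10,44,0],[92,-50,21,88,0],[92,-75,31,132,0],[92,-101,42,177,0],[92,-101,42,177,0]]' >/dev/null; python3 -c "
from h import *
st()";  python3 shift.py '[[92,28,48,12,0],[92,56,96,24,0],[92,84,144,36,0],[92,111,192,48,0],[92,139,240,60,0]]' >/dev/null;python3 -c "
from h import *
st([100,0,0],[0,100,0],[0,0,100])"
```

```text
pos [  77.1 -359.3  738.6] zaxis [ 0.028 -0.581 -0.814] yaxis [ 0.988 -0.109  0.112] tilt 35.6 q [-1.58 -0.16  1.27  0.04  1.42 -1.43] t 11.57 w 92.0 F [-1.  -0.   0.1]
grasp [  81.5 -451.7  609.3]
pos [ 338.3 -304.4  641.3] zaxis [ 0.027 -0.591 -0.806] yaxis [ 0.987 -0.11   0.114] tilt 36.3 q [-0.78  0.02  1.36 -0.43  1.29 -0.61] t 12.2 w 92.0 F [ 0.4 -1.   0.1]
grasp [ 342.6 -398.3  513.1]
[100, 0, 0] -> [15.6 98.7  2.7]
[0, 100, 0] -> [ 79.9 -11.  -59.1]
[0, 0, 100] -> [-58.   11.4 -80.6]
```

```bash
python3 shift.py '[[92,45,-2,-26,0],[92,91,-5,-52,0],[92,136,-7,-78,0],[92,182,-10,-104,0],[92,228,-12,-129,0]]' >/dev/null;  python3 shift.py '[[92,45,-2,-26,0],[92,91,-5,-52,0],[92,136,-7,-78,0],[92,182,-10,-104,-0.08],[92,228,-12,-129,-0.157]]' >/dev/null;python3 -c "
from h import *
st([100,0,0],[0,100,0],[0,0,100])"
```

```text
pos [376.9 216.5 582.9] zaxis [ 0.028 -0.59  -0.807] yaxis [1.    0.019 0.021] tilt 36.2 q [ 0.52  0.18  1.33 -0.59  1.89  0.39] t 13.45 w 92.0 F [ 0.5 -0.6  1.1]
grasp [381.4 122.7 454.6]
[100, 0, 0] -> [ -0.2 100.    2.8]
[0, 100, 0] -> [ 80.7   1.9 -59. ]
[0, 0, 100] -> [-59.    2.1 -80.7]
```

```bash
python3 shift.py '[[92,21,44,31,0],[92,43,88,62,0],[92,65,131,92,0],[92,86,175,123,0],[92,108,219,154,0]]' >/dev/null;  python3 shift.py '[[92,30,-1,43,0],[92,60,-2,86,0],[92,80,-3,115,0],[92,80,-3,115,0]]' >/dev/null;python3 -c "
from h import *
st([600.5-600,0,0])
c=bot.capture('wrist');cv2.imwrite('pics/w1.png',c['color'][:,:,::-1])
print(proj(c,[[605,113,60],[605,113,72]]))"
```

```text
pos [599.9 210.7 256.4] zaxis [ 0.022 -0.592 -0.806] yaxis [1.    0.016 0.016] tilt 36.3 q [ 0.34  0.76  1.31 -0.62  1.34  0.56] t 14.57 w 92.2 F [0.5 0.4 0.3]
grasp [603.4 116.6 128.2]
[0.5, 0, 0] -> [-0.   0.5  0. ]
[[318.32632573 201.97496778]
 [318.7830079  220.48772084]]
```

View pics/w1.png

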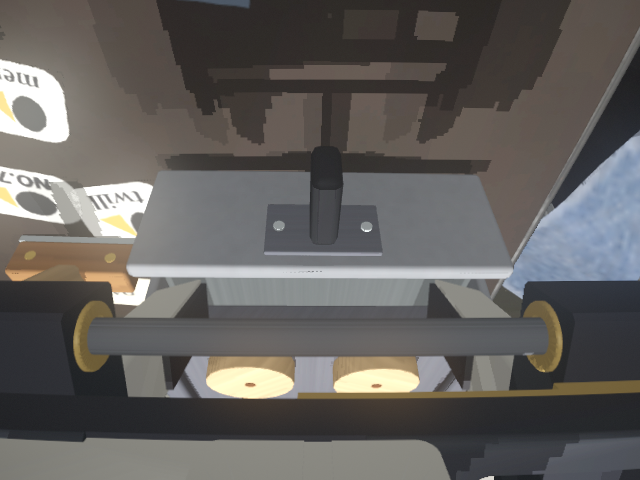

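The wrist view shows the pull at (325,150–240), about 8 px right of my estimate. I'll descend, grip it and pull.

```bash
python3 shift.py '[[92,20,2,27,0],[92,39,3,53,0],[0,39,3,53,0],[0,39,3,53,0],[0,39,3,53,0]]' >/dev/null;  python3 shift.py '[[0,0,0,0,0],[0,0,0,0,0],[0,0,0,0,0]]';python3 -c "
from h import *
st([1.2,80,0],[0,100,0],[0,0,100])"
```

```text
time: 15.62
tool_pos: [605.1, 209.9, 193.9]
tcp_rot: [3.114, 0.631, 1.568]
contact_force: [-0.3, 0.1, -0.5]
grip_width: 36.5
finger_force: 0.0
pos [605.1 209.9 193.9] zaxis [ 0.026 -0.59  -0.807] yaxis [1.    0.014 0.022] tilt 36.2 q [ 0.34  0.84  1.33 -0.64  1.25  0.63] t 15.62 w 36.5 F [-0.3  0.1 -0.5]
grasp [609.2 116.1  65.6]
[1.2, 80, 0] -> [ 64.6   2.3 -47.2]
[0, 100, 0] -> [ 80.7   1.4 -59. ]
[0, 0, 100] -> [-59.    2.2 -80.7]
```

Still closing (~85 mm/s).

```bash
python3 shift.py '[[0,0,0,0,0],[0,0,0,0,0],[0,0,0,0,0],[0,0,0,0,0]]'; python3 shift.py '[[0,16,0,-12,0],[0,32,1,-24,0],[0,49,1,-36,0],[0,65,2,-47,0],[0,70,2,-51,0]]';python3 -c "
from h import *
st()"
```

```text
time: 16.12
tool_pos: [604.3, 209.9, 193.5]
tcp_rot: [3.118, 0.632, 1.569]
contact_force: [-5.9, 0.5, 2.0]
grip_width: 14.0
finger_force: 30.0
time: 16.75
tool_pos: [606.2, 292.1, 191.3]
tcp_rot: [3.123, 0.646, 1.57]
contact_force: [2.6, -40.7, -10.8]
grip_width: 13.9
finger_force: 29.7
pos [606.2 292.1 191.3] zaxis [ 0.018 -0.602 -0.798] yaxis [1.    0.011 0.015] tilt 37.0 q [ 0.45  0.91  1.18 -0.59  1.39  0.66] t 16.75 w 13.9 F [  2.6 -40.7 -10.8]
grasp [609.1 196.4  64.3]
```

```bash
python3 shift.py '[[60,-4,0,3,0],[60,-4,0,3,0],[60,-4,0,3,0]]' >/dev/null; python3 shift.py '[[92,0,0,-60,0],[92,0,0,-120,0],[92,0,0,-180,0]]' >/dev/null; python3 -c "
from h import *
z=np.array([.022,-.597,-.802]);o=bot.get_obs()
tgt=np.array([424.3,42.5,83])-z*(159+100)
print(tgt);st(tgt-o['tool_pos'])
c=bot.capture('top');cv2.imwrite('pics/t2.png',c['color'][:,:,::-1])"
```

```text
[418.602 197.123 290.718]
pos [600.7 399.5 341.2] zaxis [ 0.028 -0.589 -0.808] yaxis [1.    0.015 0.023] tilt 36.1 q [ 0.58  0.88  0.8  -0.55  1.78  0.55] t 17.5 w 69.4 F [ 0.9  0.3 -0. ]
grasp [605.1 305.9 212.7]
[-182.11901392 -202.33620592  -50.48100923] -> [-134.1 -186.3  154.9]
```

```bash
python3 shift.py '[[92,-27,-37,31,0],[92,-54,-75,62,0],[92,-80,-112,93,0],[92,-107,-149,124,-0.02],[92,-134,-186,155,-0.05]]' >/dev/null; python3 shift.py '[[92,0,0,0,0]]' >/dev/null; python3 -c "
from h import *
st()
c=bot.capture('wrist');cv2.imwrite('pics/w2.png',c['color'][:,:,::-1])
p=[-1.5]
print(proj(c,[[424.3,42.5,83],[422.4,0,34],[377.5,2,34],[467.4,-2,34]]))"
```

```text
pos [415.9 193.7 288.2] zaxis [ 0.022 -0.591 -0.806] yaxis [ 0.998  0.053 -0.012] tilt 36.3 q [ 0.44  0.46  1.79 -0.62  1.24  0.69] t 18.3 w 92.3 F [ 0.2 -0.4 -0.6]
grasp [419.4  99.7 160. ]
[[321.9615209  255.01169563]
 [316.22644127 237.12503688]
 [256.27203826 232.77965766]
 [375.12885976 241.40340346]]
```

View pics/w2.png

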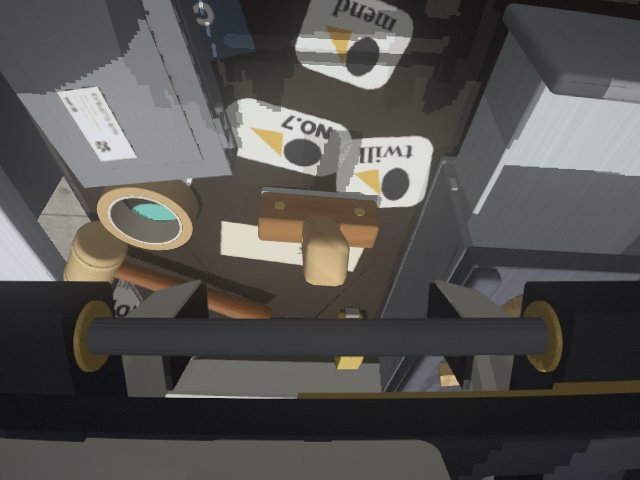

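```bash
python3 -c "
from h import *
st([6.6,-56,-77])"
```

```text
pos [418.2 195.2 289.1] zaxis [ 0.026 -0.59  -0.807] yaxis [ 0.999  0.054 -0.008] tilt 36.2 q [ 0.44  0.46  1.78 -0.62  1.24  0.69] t 18.35 w 92.0 F [ 0.9 -0.2  0.6]
grasp [422.3 101.4 160.8]
[6.6, -56, -77] -> [-0.   4.1 95.3]
```

```bash
python3 shift.py '[[92,0,2,40,0.1],[92,0,3,80,0.1],[60,0,3,95,0.1],[0,0,3,95,0.1],[0,0,3,95,0.1]]' >/dev/null; python3 shift.py '[[0,0,0,0,0],[0,0,0,0,0],[0,0,0,0,0],[0,0,0,0,0],[0,0,0,0,0]]';  python3 -c "
from h import *
st([0,0,100],[100,0,0],[0,100,0])"
```

```text
time: 19.6
tool_pos: [424.0, 139.6, 212.4]
tcp_rot: [3.08, 0.63, 1.507]
contact_force: [-2.8, 2.3, 7.2]
grip_width: 24.9
finger_force: 29.7
pos [424.  139.6 212.4] zaxis [ 0.024 -0.591 -0.806] yaxis [ 0.998 -0.028  0.05 ] tilt 36.3 q [ 0.33  0.56  1.91 -0.73  1.02  0.87] t 19.6 w 24.9 F [-2.8  2.3  7.2]
grasp [427.8  45.6  84.2]
[0, 0, 100] -> [-58.9   5.  -80.6]
[100, 0, 0] -> [ 5.2 99.8  2.4]
[0, 100, 0] -> [ 80.6  -2.8 -59.1]
```

```bash
python3 shift.py '[[0,-8,1,-12,0],[0,-25,2,-35,0],[0,-45,4,-62,0],[0,-65,5,-90,0],[0,-85,7,-117,0]]' >/dev/null; python3 shift.py '[[0,-8,29,8,0],[0,-16,58,16,0],[0,-24,87,24,0],[0,-33,115,31,0],[0,-41,144,39,0]]' > /dev/null; python3 shift.py '[[0,-12,0,9,0],[0,-24,1,18,0],[0,-36,1,27,0],[0,-48,2,35,0],[0,-48,2,35,0]]'; python3 -c "
from h import *
st([0,0,100],[100,0,0],[0,100,0])
c=bot.capture('scene');cv2.imwrite('pics/s3.png',cv2.resize(c['color'][200:400,200:460,::-1],None,fx=3,fy=3,interpolation=2))"
```

```text
time: 21.48
tool_pos: [567.0, 19.5, 357.3]
tcp_rot: [3.078, 0.629, 1.505]
contact_force: [-0.2, 0.3, -2.5]
grip_width: 23.7
finger_force: 30.0
pos [567.   19.5 357.3] zaxis [ 0.025 -0.59  -0.807] yaxis [ 0.998 -0.028  0.052] tilt 36.2 q [ 0.05  0.49  1.5  -0.68  1.24  0.35] t 21.48 w 23.7 F [-0.2  0.3 -2.5]
grasp [571.  -74.3 229. ]
[0, 0, 100] -> [-58.8   5.2 -80.7]
[100, 0, 0] -> [ 5.3 99.8  2.5]
[0, 100, 0] -> [ 80.7  -2.8 -59. ]
```

View pics/s3.png

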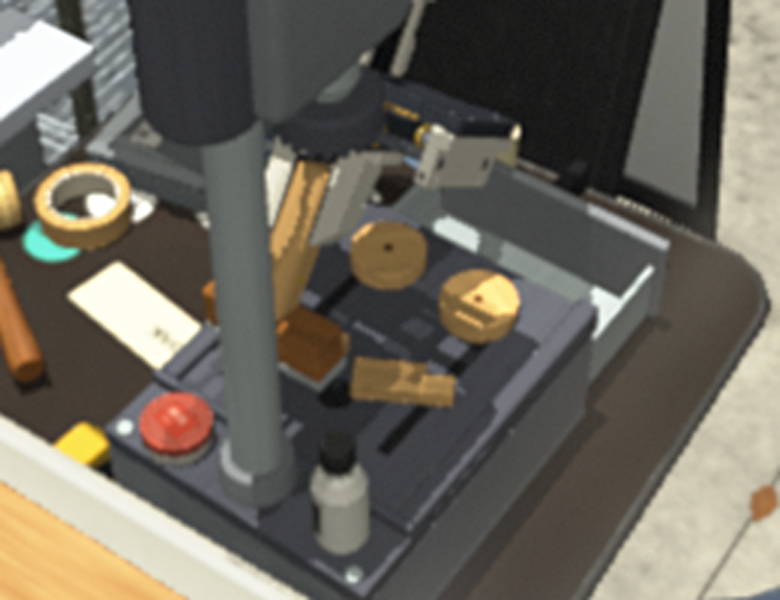

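```bash
python3 -c "
from h import *
c=bot.capture('scene')
uv=(200+318/3,200+388/3)
for z in (140,145,150): print(onz(c,uv,z).round(1))
print(uv,proj(c,[611,-133,145]), onz(c,(200+348/3,200+355/3),145))"
```

```text
[ 612.5 -124.6  140. ]
[ 615.1 -127.9  145. ]
[ 617.7 -131.1  150. ]
(306.0, 329.33333333333337) [[302.43775852 330.14165685]] [614.67789855 -96.78901015 145.        ]
```

```bash
python3 shift.py '[[0,10,-2,13,0],[0,20,-4,26,0],[0,25,-4,34,0],[0,26,-4,36,0],[0,26,-4,36,0]]'; python3 -c "
from h import *
st()"
```

```text
time: 22.2
tool_pos: [565.4, 20.8, 313.2]
tcp_rot: [3.078, 0.631, 1.507]
contact_force: [-1.5, 3.5, 7.6]
grip_width: 23.8
finger_force: 30.0
pos [565.4  20.8 313.2] zaxis [ 0.026 -0.591 -0.806] yaxis [ 0.998 -0.026  0.051] tilt 36.3 q [ 0.05  0.54  1.55 -0.7   1.16  0.42] t 22.2 w 23.8 F [-1.5  3.5  7.6]
grasp [569.6 -73.2 185. ]
```

```bash
python3 shift.py '[[0,10,0,-8,0],[0,26,0,-20,0],[0,42,-1,-32,0],[0,58,-1,-43,0],[0,74,-1,-55,0]]'; python3 shift.py '[[0,16,0,-12,0],[0,32,0,-24,0],[0,48,-1,-35,0],[0,60,-1,-44,0],[0,69,-1,-50,0]]'; python3 -c "
from h import *
st()
c=bot.capture('scene');cv2.imwrite('pics/s4.png',cv2.resize(c['color'][200:400,200:460,::-1],None,fx=3,fy=3,interpolation=2))"
```

```text
time: 22.82
tool_pos: [566.9, 114.1, 313.3]
tcp_rot: [3.078, 0.629, 1.507]
contact_force: [-0.8, -3.4, 2.8]
grip_width: 24.0
finger_force: 30.0
time: 23.45
tool_pos: [568.2, 198.7, 313.0]
tcp_rot: [3.078, 0.63, 1.507]
contact_force: [0.1, -4.2, 4.7]
grip_width: 23.9
finger_force: 30.0
pos [568.2 198.7 313. ] zaxis [ 0.026 -0.59  -0.807] yaxis [ 0.998 -0.026  0.051] tilt 36.2 q [ 0.34  0.64  1.37 -0.61  1.38  0.58] t 23.45 w 23.9 F [ 0.1 -4.2  4.7]
grasp [572.3 104.8 184.8]
```

View pics/s4.png

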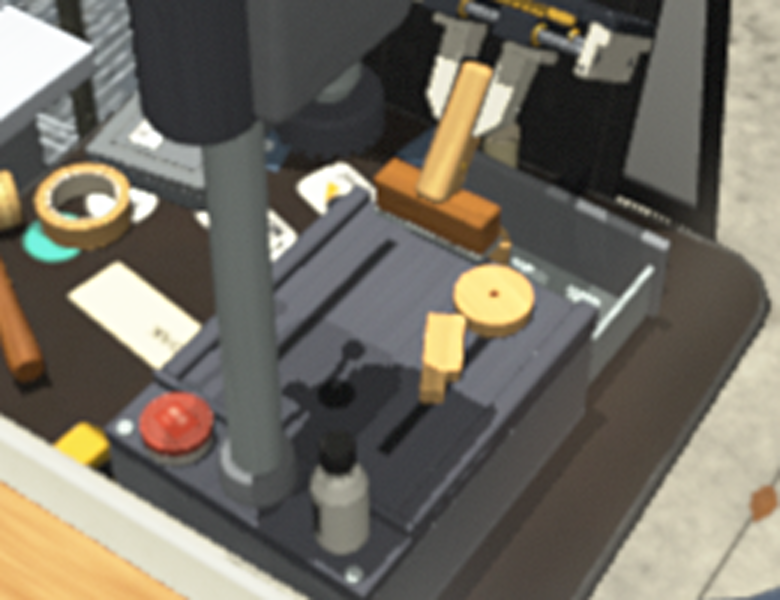

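```bash
python3 shift.py '[[0,8,0,-6,0],[0,16,0,-12,0],[0,16,0,-12,0]]'>/dev/null; python3 shift.py '[[0,-12,1,-16,0],[0,-26,2,-36,0],[0,-26,2,-36,0]]' >/dev/null; python3 -c "
from h import *
st()
c=bot.capture('scene');cv2.imwrite('pics/s5.png',cv2.resize(c['color'][200:400,250:460,::-1],None,fx=3,fy=3,interpolation=2))
f=lambda u,v,z:onz(c,(200+u/3,200+v/3),z).round(1)
for u,v in ((428,315),(466,318),(440,385),(420,375),(493,283)):print(f(u,v,112))"
```

```text
pos [568.8 217.9 360.7] zaxis [ 0.03  -0.588 -0.808] yaxis [ 0.998 -0.027  0.057] tilt 36.1 q [ 0.37  0.61  1.28 -0.6   1.49  0.54] t 24.25 w 23.8 F [ 0.3 -0.2 -2.8]
grasp [573.5 124.3 232.3]
[620.3 -16.8 112. ]
[641.9  -4.8 112. ]
[658.9 -60.8 112. ]
[644.2 -61.3 112. ]
[639.7  31.4 112. ]
```

View pics/s5.png

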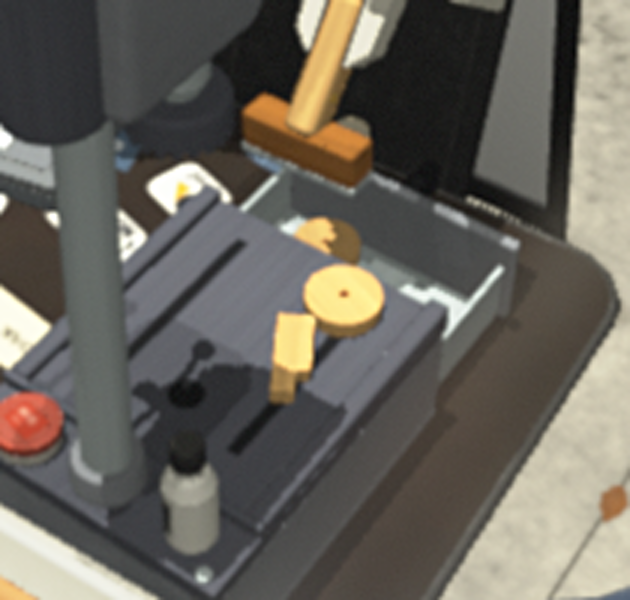

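```bash
python3 shift.py '[[0,-27,15,20,0],[0,-54,30,41,0],[0,-81,45,62,0],[0,-108,59,82,0],[0,-135,73,103,0]]' >/dev/null; python3 shift.py '[[0,0,0,0,0],[0,10,-1,13,0],[0,20,-2,27,0],[0,27,-2,36,0],[0,28,-2,37,0]]'; python3 -c "
from h import *
st()"
```

```text
time: 25.55
tool_pos: [637.2, 48.5, 312.0]
tcp_rot: [3.078, 0.63, 1.508]
contact_force: [-2.7, 4.6, 11.3]
grip_width: 24.0
finger_force: 30.0
pos [637.2  48.5 312. ] zaxis [ 0.027 -0.591 -0.806] yaxis [ 0.998 -0.025  0.051] tilt 36.3 q [ 0.09  0.67  1.32 -0.67  1.26  0.37] t 25.55 w 24.0 F [-2.7  4.6 11.3]
grasp [641.4 -45.5 183.8]
```

```bash
python3 shift.py '[[0,10,0,-8,0],[0,26,0,-20,0],[0,42,-1,-32,0],[0,58,-1,-43,0],[0,74,-1,-55,0]]' >/dev/null; python3 shift.py '[[0,16,0,-12,0],[0,32,0,-24,0],[0,48,-1,-35,0],[0,60,-1,-44,0],[0,60,-1,-44,0]]'; python3 shift.py '[[0,0,0,0,0],[0,-12,1,-16,0],[0,-26,2,-36,0],[0,-26,2,-36,0]]' >/dev/null; python3 -c "
from h import *
st()
c=bot.capture('scene');a=cv2.resize(c['color'][220:360,250:460,::-1],None,fx=3,fy=3,interpolation=2)
c=bot.capture('top');b=cv2.resize(c['color'][170:300,220:430,::-1],None,fx=3,fy=3,interpolation=2)
cv2.imwrite('pics/s6.png',cv2.resize(np.vstack([a,b]),None,fx=.74,fy=.74,interpolation=3))"
```

```text
time: 26.8
tool_pos: [639.5, 215.6, 311.0]
tcp_rot: [3.08, 0.627, 1.51]
contact_force: [0.4, 0.8, -2.4]
grip_width: 23.7
finger_force: 30.0
pos [639.9 213.5 360.4] zaxis [ 0.03  -0.588 -0.808] yaxis [ 0.998 -0.027  0.057] tilt 36.1 q [ 0.33  0.73  1.06 -0.6   1.55  0.45] t 27.3 w 23.7 F [ 0.7  0.8 -2.2]
grasp [644.6 119.9 231.9]
```

View pics/s6.png

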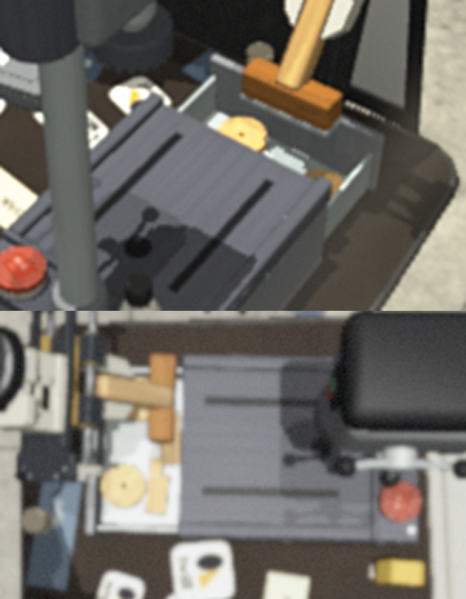

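The table is clear: no waste is left on it, and it shows in the drawer. Next I'll return the scraper to where it started.

```bash
python3 shift.py '[[0,-14,-42,8,0],[0,-28,-84,15,0],[0,-43,-127,23,0],[0,-57,-169,30,0],[0,-71,-212,38,0]]' >/dev/null; python3 shift.py '[[0,0,0,0,0],[0,17,0,24,0],[0,35,-2,48,0],[0,53,-4,72,0],[0,70,-6,96,0]]' >/dev/null; python3 -c "
from h import *
o=bot.get_obs();st(np.array([424,139.6,212.4])-o['tool_pos'],[0,0,-10])"
```

```text
pos [425.8 140.1 236.6] zaxis [ 0.026 -0.589 -0.807] yaxis [ 0.998 -0.026  0.051] tilt 36.2 q [ 0.32  0.52  1.89 -0.71  1.06  0.83] t 28.65 w 24.0 F [ 0.5 -0.3 -1.9]
grasp [430.   46.3 108.2]
[ -1.83075329  -0.45304332 -24.15053693] -> [13.7 -3.1 19.7]
[0, 0, -10] -> [ 5.9 -0.5  8.1]
```

```bash
python3 shift.py '[[0,6,-1,8,0],[0,11,-1,15,0],[0,13,-1,18,0],[0,14,-1,19,0],[0,14,-1,19,0]]'; python3 -c "
from h import *
st()"
```

```text
time: 29.28
tool_pos: [425.6, 140.1, 214.8]
tcp_rot: [3.077, 0.629, 1.506]
contact_force: [-0.5, -0.4, -1.6]
grip_width: 23.6
finger_force: 30.0
pos [425.6 140.1 214.8] zaxis [ 0.027 -0.59  -0.807] yaxis [ 0.998 -0.027  0.052] tilt 36.2 q [ 0.32  0.56  1.9  -0.73  1.02  0.87] t 29.27 w 23.6 F [-0.5 -0.4 -1.6]
grasp [429.8  46.4  86.4]
```

```bash
python3 shift.py '[[0,1,0,1.3,0],[0,2,0,2.6,0],[0,2,0,2.6,0]]'|grep contact; python3 shift.py '[[0,0.6,0,0.8,0],[0,0.6,0,0.8,0]]'|grep contact
```

```text
contact_force: [-1.3, 5.3, 12.1]
contact_force: [-2.3, 7.4, 18.7]
```

```bash
python3 shift.py '[[0,-0.6,0,-0.8,0],[30,-0.6,0,-0.8,0],[60,-0.6,0,-0.8,0],[60,-0.6,0,-0.8,0],[60,-0.6,0,-0.8,0]]'|grep -E "width|force"; python3 shift.py '[[60,0,0,-20,0],[60,0,0,-60,0],[60,0,0,-110,0],[60,0,0,-160,0],[60,0,0,-160,0]]' >/dev/null; python3 - <<'E'
from h import *
st()
c=bot.capture('top');cv2.imwrite('pics/t7.png',c['color'][:,:,::-1])
hsv=cv2.cvtColor(c['color'],cv2.COLOR_RGB2HSV)
# wood colour blobs in region of drawer & scraper
m=((hsv[...,0]>8)&(hsv[...,0]<28)&(hsv[...,1]>90)&(hsv[...,2]>70)).astype(np.uint8)
m[:170]=0;m[345:]=0;m[:,:220]=0;m[:,420:]=0
n,l,s,ce=cv2.connectedComponentsWithStats(m)
for i in range(1,n):
    if s[i][4]>15: print(s[i],ce[i].round(1),onz(c,ce[i],20).round(0),c['color'][l==i].mean(0).round())
E
```

```text
contact_force: [-0.3, 0.9, -0.5]
grip_width: 55.4
finger_force: 0.0
pos [421.8 236.1 342.8] zaxis [ 0.032 -0.587 -0.809] yaxis [ 0.998 -0.025  0.057] tilt 36.0 q [ 0.51  0.43  1.65 -0.57  1.4   0.75] t 31.15 w 60.0 F [-0.5 -0.2 -0.5]
grasp [426.9 142.8 214.2]
[225 278   6  19  99] [227.3 286.5] [470. 251.  20.] [155. 132.  81.]
[388 281  24  14 301] [400.  287.4] [ 470. -195.   20.] [184. 161.  93.]
[301 284  29  37 545] [319.7 302.3] [431.  12.  20.] [181. 145.  99.]
[239 300   4  40 110] [240.5 321.9] [380. 214.  20.] [118. 100.  64.]
[367 322  21  23 253] [377.9 333.5] [ 353. -137.   20.] [145. 104.  72.]
```

```bash
python3 - <<'E'
from h import *
for f in("top0","t7"):
    im=cv2.imread(f"pics/{f}.png")
    hsv=cv2.cvtColor(im,cv2.COLOR_BGR2HSV)
    for nm,(y0,y1,x0,x1),smin in(("scr",(280,330,285,340),110),("drawer",(192,275,235,290),60),("table",(192,275,290,400),60)):
        m=np.zeros(im.shape[:2],np.uint8);r=hsv[y0:y1,x0:x1]
        m[y0:y1,x0:x1]=(r[...,0]>8)&(r[...,0]<30)&(r[...,1]>smin)&(r[...,2]>60)
        n,l,s,ce=cv2.connectedComponentsWithStats(m)
        print(f,nm,[(s[i].tolist(),ce[i].round(1).tolist()) for i in range(1,n) if s[i][4]>12])
E
```

```text
top0 scr [([320, 287, 10, 16, 135], [324.9, 294.7]), ([317, 310, 12, 15, 164], [322.5, 316.5])]
top0 drawer [([269, 201, 9, 9, 19], [273.6, 205.1]), ([266, 236, 11, 12, 40], [270.9, 241.6]), ([276, 236, 5, 10, 14], [278.1, 240.3]), ([266, 257, 10, 5, 19], [271.4, 259.5]), ([257, 267, 8, 8, 17], [261.0, 270.1]), ([279, 270, 7, 5, 15], [282.4, 272.1])]
top0 table [([346, 205, 19, 27, 280], [354.0, 218.7]), ([310, 206, 21, 21, 357], [320.0, 216.0]), ([308, 236, 21, 22, 351], [318.1, 246.6]), ([349, 236, 15, 28, 265], [355.5, 250.4])]
t7 scr [([316, 284, 12, 15, 138], [322.4, 290.7]), ([317, 305, 12, 16, 163], [322.8, 312.9])]
t7 drawer [([274, 199, 16, 20, 249], [282.1, 209.0]), ([287, 238, 3, 22, 49], [288.2, 250.7]), ([265, 240, 21, 18, 260], [274.8, 248.5])]
t7 table [([290, 216, 12, 45, 256], [294.8, 235.4])]
```

```bash
python3 -c "
from h import *
o=bot.get_obs();st(np.array([603,347,272])-o['tool_pos'])"
```

```text
pos [421.4 235.1 340.9] zaxis [ 0.028 -0.589 -0.808] yaxis [ 0.998 -0.025  0.053] tilt 36.1 q [ 0.5   0.43  1.66 -0.57  1.4   0.75] t 31.2 w 60.0 F [ 1.1 -0.4 -0.6]
grasp [425.9 141.5 212.5]
[181.57444693 111.90407918 -68.89844886] -> [140.3 174.7  -5.1]
```

```bash
python3 shift.py '[[60,28,35,-1,0],[60,56,70,-2,-0.02],[60,84,105,-3,-0.04],[60,112,140,-4,-0.06],[60,140,175,-5,-0.07]]' >/dev/null; python3 shift.py '[[60,0,0,0,0],[60,0,0,0,0]]' >/dev/null; python3 - <<'E'
from h import *
o=bot.get_obs();st(np.array([605,289,193])-o['tool_pos'])
c=bot.capture('wrist');cv2.imwrite('pics/w8.png',c['color'][:,:,::-1])
g=c['color'].max(2);print(proj(c,[[607,190,72],[607,209,72]]).round())
for r in (140,170,200,220): 
    d=np.where(g[r,240:420]<60)[0]+240; print(r,d.min() if len(d) else None,d.max() if len(d) else None,len(d))
E
```

```text
pos [603.  344.8 269.3] zaxis [ 0.023 -0.591 -0.806] yaxis [1.    0.029 0.007] tilt 36.3 q [ 0.52  0.87  1.02 -0.55  1.57  0.58] t 32.08 w 60.1 F [-0.9 -0.  -0. ]
grasp [606.6 250.7 141.1]
[  1.97675424 -55.76312962 -76.26110031] -> [ 0.2 -0.2 94.5]
[[314. 269.]
 [315. 249.]]
140 None None 0
170 306 419 111
200 315 337 22
220 246 419 163
```

```bash
python3 shift.py '[[60,0,0,40,0],[60,0,0,80,0],[0,0,0,94,0],[0,0,0,94,0],[0,0,0,94,0]]' >/dev/null; python3 shift.py '[[0,0,0,0,0],[0,0,0,0,0],[0,0,0,0,0],[0,0,0,0,0]]'; python3 -c "
from h import *
st([0,-97,0])"
```

```text
time: 33.25
tool_pos: [605.3, 290.6, 195.6]
tcp_rot: [3.13, 0.632, 1.593]
contact_force: [-3.5, 2.4, 5.4]
grip_width: 14.5
finger_force: 30.1
pos [605.3 290.6 195.6] zaxis [ 0.024 -0.59  -0.807] yaxis [1.    0.029 0.009] tilt 36.2 q [ 0.45  0.9   1.19 -0.59  1.37  0.63] t 33.25 w 14.5 F [-3.5  2.4  5.4]
grasp [609.2 196.8  67.3]
[0, -97, 0] -> [-78.3  -2.8  57.2]
```

```bash
python3 shift.py '[[0,-6,0,4,0],[0,-16,-1,12,0],[0,-26,-2,19,0],[0,-36,-2,26,0],[0,-46,-3,34,0]]'|grep -E "pos|contact"; python3 shift.py '[[0,-8,0,6,0],[0,-16,-1,12,0],[0,-24,-1,17,0],[0,-30,-1,22,0],[0,-32,-2,23.5,0]]'|grep -E "pos|contact"; python3 shift.py '[[0,0,0,0,0]]'|grep -E "pos|contact"
```

```text
tool_pos: [604.2, 232.8, 195.6]
contact_force: [-3.3, 2.5, 9.1]
tool_pos: [603.2, 195.2, 196.0]
contact_force: [-5.8, 20.4, 12.0]
tool_pos: [603.2, 195.3, 195.9]
contact_force: [-5.7, 13.2, 11.2]
```

```bash
python3 shift.py '[[0,-3,0,2,0],[0,-3,0,2,0],[0,-3,0,2,0]]'|grep -E "pos|contact"; python3 shift.py '[[50,2,0,-1.5,0],[50,2,0,-1.5,0],[50,2,0,-1.5,0],[50,2,0,-1.5,0]]' >/dev/null; python3 shift.py '[[60,0,0,-50,0],[60,0,0,-110,0],[60,0,0,-170,0],[60,0,0,-220,0],[60,0,0,-220,0]]' >/dev/null; python3 - <<'E'
from h import *
st()
for n in('top','scene'):
    c=bot.capture(n);im=c['color'];cv2.imwrite(f'pics/{n}9.png',im[:,:,::-1])
    hsv=cv2.cvtColor(im,cv2.COLOR_RGB2HSV)
    if n=='top':
        for v in (205,250): print(v,im[v,262:312].max(1).tolist())
        bx=((192,275,235,400),(280,330,285,340))
    else: bx=((240,380,270,420),)
    for y0,y1,x0,x1 in bx:
        m=np.zeros(im.shape[:2],np.uint8);r=hsv[y0:y1,x0:x1]
        m[y0:y1,x0:x1]=(r[...,0]>8)&(r[...,0]<30)&(r[...,1]>90)&(r[...,2]>60)
        k,l,s,ce=cv2.connectedComponentsWithStats(m)
        print(n,[(s[i].tolist()) for i in range(1,k) if s[i][4]>12])
E
```

```text
tool_pos: [602.9, 194.6, 196.4]
contact_force: [-9.6, 27.1, 12.3]
pos [597.8 323.9 376.2] zaxis [ 0.033 -0.587 -0.809] yaxis [0.999 0.032 0.017] tilt 36.0 q [ 0.49  0.75  0.97 -0.57  1.7   0.47] t 36.12 w 60.0 F [ 0.6  0.  -0.7]
grasp [603.  230.5 247.6]
205 [78, 73, 78, 78, 77, 80, 77, 74, 73, 74, 76, 77, 79, 70, 76, 75, 74, 74, 77, 74, 77, 79, 73, 74, 77, 77, 72, 75, 76, 77, 74, 74, 76, 77, 77, 87, 120, 160, 181, 174, 151, 139, 143, 144, 143, 142, 145, 143, 143, 143]
250 [78, 79, 78, 76, 77, 73, 79, 79, 74, 75, 79, 73, 79, 74, 73, 77, 71, 76, 74, 79, 74, 75, 77, 79, 81, 79, 77, 78, 79, 76, 75, 75, 77, 77, 91, 125, 168, 183, 180, 163, 152, 149, 149, 150, 151, 150, 149, 148, 140, 125]
top []
top [[297, 283, 33, 38, 553]]
scene [[288, 247, 9, 22, 124], [309, 261, 4, 6, 17], [270, 282, 1, 13, 13]]
```

```bash
python3 -c "
from plant import bot;print(bot.close_job())"
```

```text
the job is handed in; nothing more can be done
None
```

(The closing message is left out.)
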